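Tip the bearing balls from the spouted scoop into the clamped flask

TASK

Pick up the spouted scoop that holds two bearing balls by its wooden handle, carry it level and rest its lip just inside the narrow mouth of the open flask clamped in the regripping fixture. Only then tip it, keeping the lip at the mouth until both balls have dropped into the flask, and let no ball land on the bench. Then stand the empty scoop upright on the bench and let go.

Things in the scene. Friction and masses are not known exactly. Their poses are not given: they have to be found in the camera images.
- scoop_grip (a point): Centre of the spouted scoop's upright wooden handle (30 mm along x, 18 along y, top 72 mm high), 55 mm above the scoop's flat underside. Scoop axes: x level towards the lip, y across (grip the two y faces from above), z up. 160 g sheet metal, foot 50 mm wide; beside the handle all is under 29 mm high. The wider, box-shaped, empty scoop with no spout nearby is not used; the two may swap places.
- scoop_lip (a point): Lip of that scoop: middle of the lower edge of the spout's tip, 150.5 mm ahead (+x) of the handle point and 46.6 mm below it, 8.4 mm above the underside; scoop axes. The spout is 24 mm wide outside; its last 28 mm is a down-turned beak, the floor (2 mm thick) falling 16 mm to the tip. The foot plate begins 69 mm behind the lip.
- flask_mouth (a point): Centre of the clamped flask's mouth, at the rim, 115 mm above the bench; z up. Mouth 46 mm across inside, rim 3 mm thick, neck 52 mm across and 23 mm long over a 76 mm body, 91 mm deep. Immovable, in the fixture's iron jaws; big black knob on its +y side. Jaws and knob stay 39 mm or more below the rim. A wide open cup and a stoppered flask, not in the fixture, are not used.
- ball_a_center (a point): Centre of one steel bearing ball, 15 mm across, 14 g, starting at the back of the scoop's trough (26 mm wide inside, walls 18 mm high). The trough floor rises 11 degrees towards the lip, so balls stay at the back while the scoop is level and roll out once it tips nose-down beyond that; 25 to 30 degrees empties it.
- ball_b_center (a point): Centre of the other bearing ball, the same size, lying in the same trough.
Mind the look-alikes: they are no part of the job. Leave any orange, purple or red look-alike of the part that bears scoop_grip alone.

How it is judged:
By the outcome, as a careful person would: the job done as asked, in the order asked, and still so for the second after the job is handed in, with the robot touching nothing.
It also fails if it takes over 61 s, if anything falls off the work surface, if the arm or the gripper's body presses on something with over 40 N, if the wrist force passes 120 N, or if a joint passes its speed limit or range.

ROBOT

A 6-joint arm with a two-finger parallel gripper is mounted at the origin on the work surface. World frame = base frame: x ahead of the robot, y to its left, z up, the work surface at z = 0. Lengths are in mm, angles in rad, forces in N, time in s.
With the tool pointing down it reaches from about 275 to 1000 mm from the base axis. Payload 8.4 kg.
Tool frame: the origin (TCP) lies midway between the tips of the shut fingers; the grasp point (between the pads) lies 19 mm behind it; z points along the fingers, y is the line along which they close (so a half turn about z gives the same grasp; the last joint's range is limited). The gripper opens to 85 mm and grips with 20 to 120 N. Pads are 22 mm wide; open, the fingers measure 114 mm over their backs; the gripper's body (76 mm by 85 mm) begins 54 mm behind the grasp point. The pads swing forward as they close: fully open they stand 13 mm farther back than shut.
Start: joints at [1.299, 0.353, 1.633, -0, 1.155, -0.002], TCP at [166.585, 602.393, 231.281] pointing down, gripper open.
Joint ranges: [-2.63, 2.63], [-0.92, 2.1], [0.06, 2.66], [-1.3, 4.44], [0, 2.69], [-3.02, 3.02]. Speed limits (rad/s): [2.22, 2.22, 2.79, 3.14, 3.14, 3.14].

INTERFACE

Orientations are given as [roll, pitch, yaw] about the fixed x, y, z axes, in that order (R = Rz(yaw) Ry(pitch) Rx(roll)).
In Python, from rig import r gives the robot as it stands.
- The arm moves only by the tool servo_tool, never from a script. Its argument "deltas" is a list of rows, each an object of numbers: "x", "y", "z": the shift along the world's x, y, z in mm; "rx", "ry", "rz": the turn, a rotation vector about the world's x, y, z in rad; "gripper": the gripper's target within -1 to 1 (fully open at 1, half-way at 0, shut at -1). A call has 1 to 10 rows; each row is the pose to reach, as a shift and turn from the pose commanded when the call began; what a row does not reach only later rows make up. A row lasts 1/10 s, in which the tool goes at most 50 mm and 8.59 degrees, less where a joint would pass 70% of its speed; a pose out of reach is approached as far as the arm can. A call with a gripper value outside its range is refused whole. The fingers move at their own pace and stop on an object; "newtons" is the grip in N (left out, the last holds). Time passes only in rows, so rows that repeat a pose let the fingers close. It gives the time, the measured TCP pose, the force, the opening and the grip force at its end, in the units of the state.
- r.sense(): the state, without advancing time (a new reading comes with each control period).
- r.grab_frame(name): name is "scene" or "top" or "wrist"; returns the picture (384x512x3 uint8, blue, green, red); there is no depth.
- r.camera_params(name): a dict with "mtx" (3x3 intrinsics, pixels), "eye" and "orientation" of the camera in the world. Camera axes: x right, y down, z forward; pixel columns grow to the right and rows downward; lengths in mm; the calibration is good to about 2 mm. A picture is of the moment at which its call begins: read the wrist's pose just before it. camera_params takes no time and is no camera call; for the wrist camera it gives the pose at the moment of the call.
- r.sign_off(): hands the job in; it is judged then, once.
Trained networks look in the newest picture that a camera, given by its name, has taken for a name from the list of things; names that differ only in an ending like _2 or _b are one class to them, and where a whole thing is asked for, a point or a joint stands for the part that bears it (a point fixed in the world has none). Each returns a list of dicts, best first, with "conf" (0 to 1); they miss things now and then, are a little off and sometimes report something else, mostly with a low value. They report only what shows in the picture. A call takes as long as a camera call. They do not tell look-alikes from the thing itself.
- r.recognise(name, camera): "box" ([left, top, width, height] in pixels, round what is visible of it).
The state is a dict: "clock": time; "qpos": joint angles; "qvel": joint speeds; "joint_efforts": joint torques, N m; "eef_pos": TCP position; "tcp_rot": TCP orientation; "contact_force": force on the tool from outside, world axes, zero at the start; "wrist_torque": the same for the moment, N m; "opening": opening from 0.0 (shut) to 1.0 (fully open); "grasp_force": force on a finger pad.
Only numpy, scipy, OpenCV 4.12 (cv2) and the standard library are available. Lean on these libraries where they do the work, as an engineer would, in place of code of your own. Each camera call takes 0.05 s, during which the arm holds its last target. There are 200 camera calls.

## Working session

There is one attempt and no reset: what is moved stays moved. The work goes in short steps, Python scripts to look and compute and a tool call to move; the robot and the scene stay as the last step left them, time stands still between calls to the robot, and variables do not carry over. Pictures are saved under pics/ and viewed, at most 10 in all, crops included, and the job is handed in when it is done.

Besides the shell and the picture viewer there is one more tool, called after "Request:" by a JSON object that holds its "fn" and its "kwargs". servo_tool: Moves the arm, as the interface text tells. Its arguments: {"type":"object","properties":{"deltas":{"type":"array","items":{"type":"object","properties":{"x":{"type":"number"},"y":{"type":"number"},"z":{"type":"number"},"rx":{"type":"number"},"ry":{"type":"number"},"rz":{"type":"number"},"gripper":{"type":"number"}}}},"newtons":{"type":"number"}},"required":["deltas"]}

```bash
mkdir -p pics; cat > h.py <<'E'
import numpy as np, cv2
from rig import r
def ray(cam,u,v):
    p=r.camera_params(cam); K=np.array(p["mtx"]);o=np.array(p["orientation"],float)
    if o.shape!=(3,3):
        from scipy.spatial.transform import Rotation as R
        o=R.from_euler("xyz",o).as_matrix()
    d=o@np.linalg.inv(K)@np.array([u,v,1.]); return np.array(p["eye"],float),d
def onz(cam,u,v,z):
    e,d=ray(cam,u,v); return e+d*(z-e[2])/d[2]
def tri(obs):
    A=np.zeros((3,3));b=np.zeros(3)
    for e,d in obs:
        d=d/np.linalg.norm(d);M=np.eye(3)-np.outer(d,d);A+=M;b+=M@e
    return np.linalg.solve(A,b)
E
python3 - <<'E'
from h import *
for c in ("scene","top"):
    im=r.grab_frame(c); cv2.imwrite(f"pics/{c}0.png",cv2.resize(im,(800,600),interpolation=cv2.INTER_CUBIC))
    print(c,r.camera_params(c))
    for n in ("scoop_grip","scoop_lip","flask_mouth","ball_a_center"):
        print(n,[(np.round(d["box"]),round(d["conf"],2)) for d in r.recognise(n,c)[:4]])
print(r.sense())
E
```

```text
scene {'mtx': array([[426.49427862,   0.        , 254.05717598],
       [  0.        , 426.49427862, 190.82063041],
       [  0.        ,   0.        ,   1.        ]]), 'eye': array([1295.42861149,  208.86615032, 1000.20664211]), 'orientation': array([-2.37197621e+00, -7.57613876e-04,  1.90369181e+00])}
scoop_grip [(array([196., 127.,  44.,  20.]), 0.97), (array([338., 289.,  69.,  46.]), 0.89), (array([ 74., 232.,  62.,  24.]), 0.78), (array([193., 221.,  59.,  35.]), 0.61)]
scoop_lip [(array([335., 292.,  73.,  41.]), 0.88), (array([ 75., 231.,  59.,  27.]), 0.82), (array([196., 127.,  49.,  20.]), 0.69), (array([190., 223.,  61.,  31.]), 0.66)]
flask_mouth [(array([295., 205.,  73.,  53.]), 0.66)]
ball_a_center [(array([189., 221.,  63.,  34.]), 0.19)]
top {'mtx': array([[351.57360306,   0.        , 259.9337584 ],
       [  0.        , 351.57360306, 188.58687964],
       [  0.        ,   0.        ,   1.        ]]), 'eye': array([ 364.76660923,  -64.19209747, 1235.58652984]), 'orientation': array([-3.07076006e+00, -1.75860921e-03, -1.54963840e+00])}
scoop_grip [(array([345., 100.,
[... 404 characters left out ...]
 'qpos': array([ 1.29856554e+00,  3.53043626e-01,  1.63345243e+00,  3.01258317e-05,
        1.15519950e+00, -2.40648570e-03]), 'qvel': array([-7.18294193e-04, -2.56257717e-03, -1.00936501e-03,  1.46621966e-03,
       -1.50769486e-03,  3.62370593e-05]), 'joint_efforts': array([ 3.31865549e-04, -6.04702735e+01, -3.42178130e+01,  1.98464968e-04,
        2.24141608e-03,  1.33509630e-07]), 'eef_pos': array([166.58765204, 602.35721023, 231.23123269]), 'tcp_rot': array([-3.14148982e+00, -2.78076738e-05,  2.87175618e+00]), 'contact_force': array([ 0.3581204 , -1.16905183, -0.50034155]), 'wrist_torque': array([ 0.02897367, -0.01036831, -0.00738383]), 'grasp_force': 0.0, 'opening': 1.0018608438115264}
```

View pics/scene0.png

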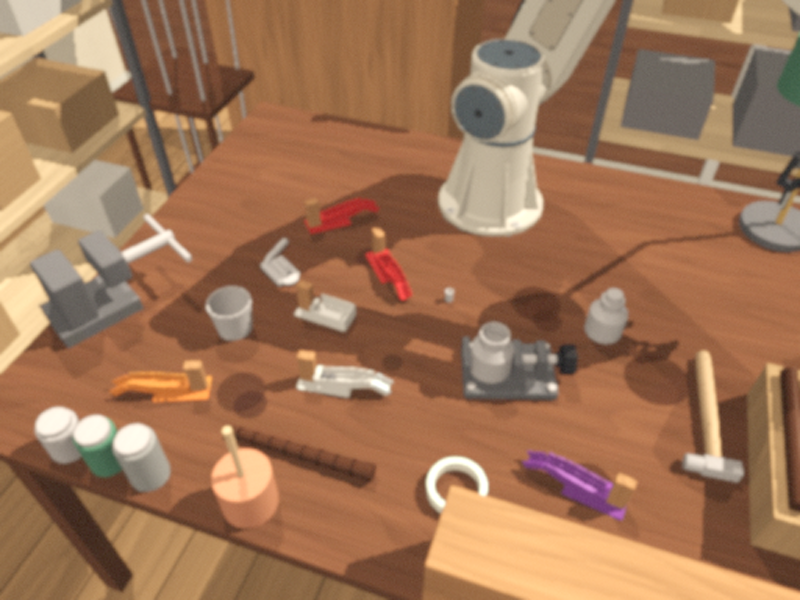

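View pics/top0.png

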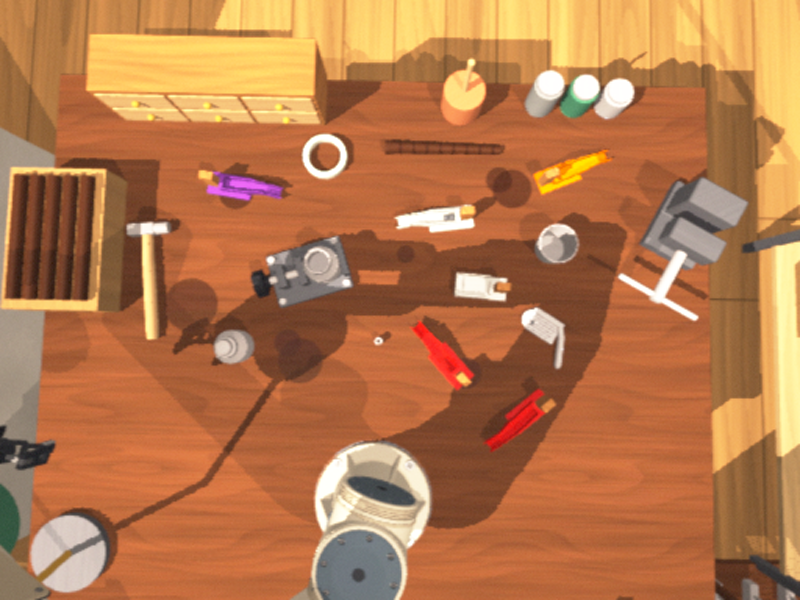

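The spouted grey scoop is at about (345,380) in the scene view and (435,217) in the top view. Its handle is on the right in the top view at (467,211) and its lip is at (397,220). The clamped flask's mouth is at (320,260) in the top view and (493,333) in the scene view. I'll zoom in on both.

```bash
python3 - <<'E'
from h import *
t=cv2.imread("pics/top0.png"); 
def native(c):
    return r.grab_frame(c)
t=native("top"); s=native("scene")
a=cv2.resize(t[125:195,160:310],None,fx=5,fy=5,interpolation=cv2.INTER_CUBIC)
b=cv2.resize(s[200:260,180:330],None,fx=5,fy=5,interpolation=cv2.INTER_CUBIC)
b=b[:250]
cv2.imwrite("pics/crop1.png",np.vstack([a,b]))
for nm,p in (("handle",(467,211)),("lip",(397,220)),("flask",(320,262))):
    print(nm,onz("top",p[0]*.64,p[1]*.64,dict(handle=72,lip=8,flask=115)[nm]))
for nm,p in (("handle",(307,355)),("lip",(391,388)),("flask",(494,332))):
    print(nm,onz("scene",p[0]*.64,p[1]*.64,dict(handle=72,lip=8,flask=115)[nm]))
E
```

```text
handle [ 630.18515474 -191.31200562   72.        ]
lip [620.73883054 -40.2402576    8.        ]
flask [507.75677178 113.7722089  115.        ]
handle [ 631.96602902 -190.29220069   72.        ]
lip [606.96175004 -39.95675032   8.        ]
flask [507.09468728 118.02275862 115.        ]
```

View pics/crop1.png

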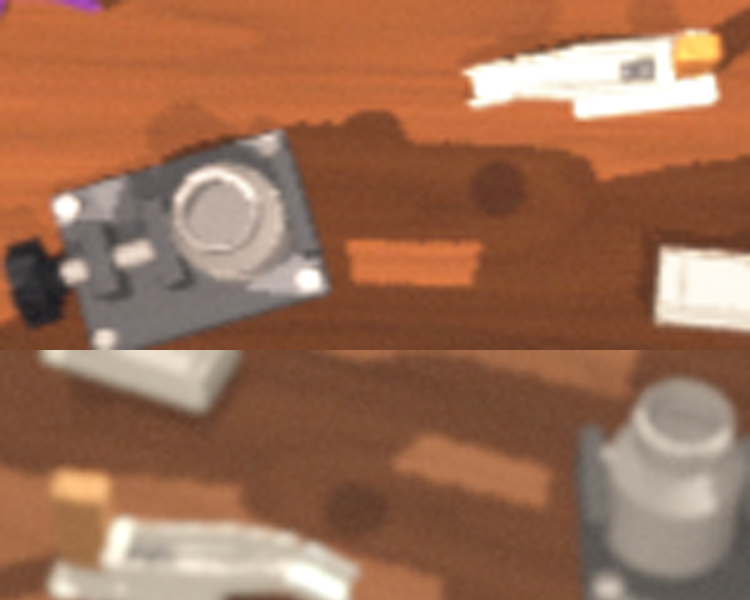

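The zoom shows the two balls at the back of the trough at crop (637,70) and the handle top at (697,50). The flask rim centre is at crop (214,210) in the top view and (684,418) in the scene view.

```bash
python3 - <<'E'
from h import *
P={"handletop":((299.4,135.2),(196.4,227.4),72),"lip":((254,142.6),(250,247),8.4),"flask":((202.8,167),(316.8,213.6),115)}
for k,(a,b,z) in P.items():
    print(k,onz("top",*a,z).round(1),onz("scene",*b,z).round(1),tri([ray("top",*a),ray("scene",*b)]).round(1))
E
```

```text
handletop [ 629.7 -193.1   72. ] [ 632.7 -190.2   72. ] [ 630.2 -192.7   68.3]
lip [614.2 -40.1   8.4] [603.1 -42.1   8.4] [611.6 -39.7  20.4]
flask [509.8 120.3 115. ] [510.5 120.6 115. ] [509.9 120.5 114.3]
```

Request:
{"fn": "servo_tool", "kwargs": {"deltas": [{"x": 464,"y": -794,"z": 0,"rz": -1.183},{"x": 464,"y": -794,"z": 0,"rz": -1.183},{"x": 464,"y": -794,"z": 0,"rz": -1.183},{"x": 464,"y": -794,"z": 0,"rz": -1.183},{"x": 464,"y": -794,"z": 0,"rz": -1.183},{"x": 464,"y": -794,"z": 0,"rz": -1.183},{"x": 464,"y": -794,"z": 0,"rz": -1.183},{"x": 464,"y": -794,"z": 0,"rz": -1.183},{"x": 464,"y": -794,"z": 0,"rz": -1.183},{"x": 464,"y": -794,"z": 0,"rz": -1.183}]}}

```text
invalid input
```

Request:
{"fn": "servo_tool", "kwargs": {"deltas": [{"x": 45,"y": -20,"z": 0,"rx": 0,"ry": 0,"rz": -0.12,"gripper": 1},{"x": 90,"y": -60,"z": 0,"rx": 0,"ry": 0,"rz": -0.24,"gripper": 1}], "newtons": 90}}

```text
clock: 0.8
eef_pos: [249.7, 550.2, 231.3]
tcp_rot: [3.14, 0.0, 2.63]
contact_force: [1.6, -0.1, 1.2]
opening: 0.996
grasp_force: 0.0
```

Request:
{"fn": "servo_tool", "kwargs": {"deltas": [{"x": 20,"y": -40,"z": 0,"rx": 0,"ry": 0,"rz": -0.1,"gripper": 1},{"x": 40,"y": -80,"z": 0,"rx": 0,"ry": 0,"rz": -0.2,"gripper": 1},{"x": 60,"y": -120,"z": 0,"rx": 0,"ry": 0,"rz": -0.3,"gripper": 1},{"x": 80,"y": -160,"z": 0,"rx": 0,"ry": 0,"rz": -0.4,"gripper": 1},{"x": 100,"y": -200,"z": 0,"rx": 0,"ry": 0,"rz": -0.5,"gripper": 1},{"x": 120,"y": -240,"z": 0,"rx": 0,"ry": 0,"rz": -0.6,"gripper": 1},{"x": 140,"y": -280,"z": 0,"rx": 0,"ry": 0,"rz": -0.7,"gripper": 1},{"x": 160,"y": -320,"z": 0,"rx": 0,"ry": 0,"rz": -0.8,"gripper": 1},{"x": 180,"y": -360,"z": 0,"rx": 0,"ry": 0,"rz": -0.9,"gripper": 1},{"x": 200,"y": -400,"z": 0,"rx": 0,"ry": 0,"rz": -0.943,"gripper": 1}]}}

```text
clock: 1.8
eef_pos: [449.6, 147.5, 231.7]
tcp_rot: [3.141, -0.0, 1.685]
contact_force: [1.5, 0.4, -0.2]
opening: 0.998
grasp_force: 0.0
```

Request:
{"fn": "servo_tool", "kwargs": {"deltas": [{"x": 21,"y": -42,"z": 0,"rx": 0,"ry": 0,"rz": 0,"gripper": 1},{"x": 42,"y": -84,"z": 0,"rx": 0,"ry": 0,"rz": 0,"gripper": 1},{"x": 64,"y": -126,"z": 0,"rx": 0,"ry": 0,"rz": 0,"gripper": 1},{"x": 85,"y": -168,"z": 0,"rx": 0,"ry": 0,"rz": 0,"gripper": 1},{"x": 106,"y": -210,"z": 0,"rx": 0,"ry": 0,"rz": 0,"gripper": 1},{"x": 127,"y": -252,"z": 0,"rx": 0,"ry": 0,"rz": 0,"gripper": 1},{"x": 149,"y": -294,"z": 0,"rx": 0,"ry": 0,"rz": 0,"gripper": 1},{"x": 174,"y": -334,"z": 0,"rx": 0,"ry": 0,"rz": 0,"gripper": 1},{"x": 174,"y": -334,"z": 0,"rx": 0,"ry": 0,"rz": 0,"gripper": 1},{"x": 174,"y": -334,"z": 0,"rx": 0,"ry": 0,"rz": 0,"gripper": 1}]}}

```text
clock: 2.8
eef_pos: [622.9, -185.7, 230.7]
tcp_rot: [-3.141, -0.001, 1.687]
contact_force: [-0.9, 0.5, -0.2]
opening: 1.001
grasp_force: 0.0
```

```bash
python3 - <<'E'
from h import *
s=r.sense();print(s["clock"],s["eef_pos"],s["tcp_rot"])
p=r.camera_params("wrist");print(p)
im=r.grab_frame("wrist");cv2.imwrite("pics/w1.png",cv2.resize(im,(800,600),interpolation=cv2.INTER_CUBIC))
for n in ("scoop_grip","ball_a_center"): print(n,[(np.round(d["box"]),round(d["conf"],2)) for d in r.recognise(n,"wrist")[:4]])
E
```

```text
2.8 [ 622.88442153 -185.72903411  230.70321522] [-3.14083854e+00 -5.01530130e-04  1.68702365e+00]
{'mtx': array([[275.67534927,   0.        , 257.71776237],
       [  0.        , 275.67534927, 193.51094127],
       [  0.        ,   0.        ,   1.        ]]), 'eye': array([ 615.47987281, -120.41595271,  373.70322567]), 'orientation': array([ 2.87608858e+00, -6.04290531e-05,  1.16473017e-01])}
scoop_grip [(array([  0.,  55.,  80., 110.]), 0.96), (array([292., 282.,  39.,  48.]), 0.84), (array([243.,  49.,  43., 154.]), 0.57)]
ball_a_center [(array([258., 149.,  12.,  12.]), 0.4)]
```

View pics/w1.png

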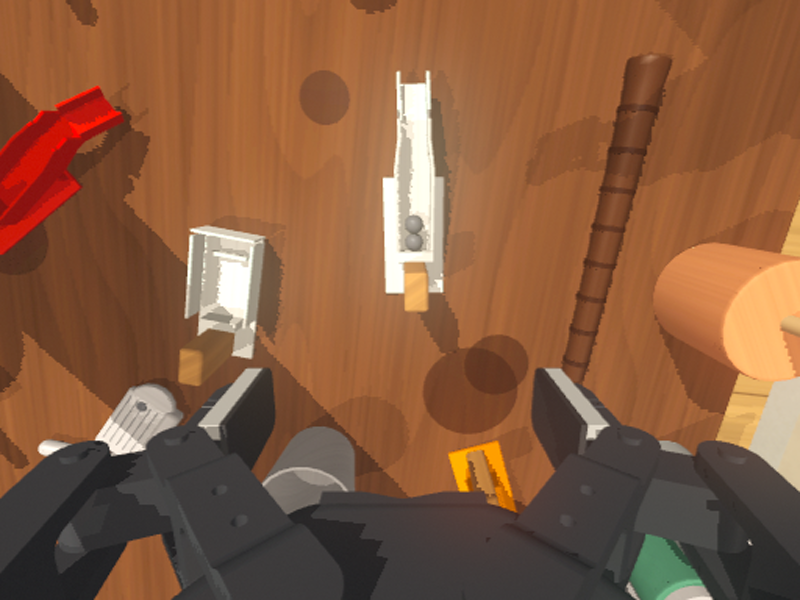

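The wrist view shows the spouted scoop pointing up the image, with both balls at about (413,232), the handle top at about (416,296) and the lip end at about (414,84).

```bash
python3 - <<'E'
from h import *
im=cv2.imread("pics/w1.png")
k=.64
h=onz("wrist",416.5*k,296*k,72);l=onz("wrist",414.5*k,84*k,9)
f1=(onz("wrist",386*k,292*k,1)+onz("wrist",442*k,292*k,1))/2
f2=(onz("wrist",384*k,179*k,1)+onz("wrist",443*k,179*k,1))/2
print(h,l,f1,f2,np.linalg.norm((h-l)[:2]))
for a,b in ((h,l),(f1,f2),(f1,l)): print(np.arctan2(*(b-a)[[1,0]]))
c=im[60:330,360:470];cv2.imwrite("pics/w1c.png",cv2.resize(c,(244,600),interpolation=cv2.INTER_CUBIC))
E
```

```text
[ 633.99911686 -194.21983487   72.        ] [614.99248438 -42.55200199   9.        ] [ 635.83156903 -208.61121403    1.        ] [ 623.24487934 -112.49739485    1.        ] 152.85412526003853
1.695463916925271
1.701011413510977
1.6956356161043142
```

View pics/w1c.png

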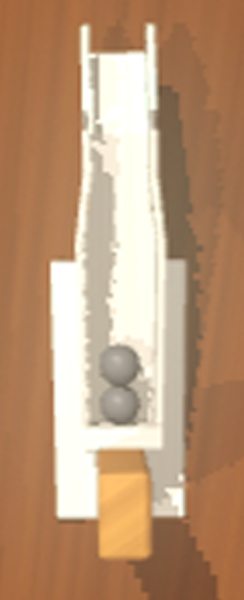

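Request:
{"fn": "servo_tool", "kwargs": {"deltas": [{"x": 3,"y": -2,"z": -40,"rx": 0,"ry": 0,"rz": 0.008,"gripper": 1},{"x": 3,"y": -2,"z": -80,"rx": 0,"ry": 0,"rz": 0.008,"gripper": 1},{"x": 3,"y": -2,"z": -110,"rx": 0,"ry": 0,"rz": 0.008,"gripper": 0},{"x": 3,"y": -2,"z": -110,"rx": 0,"ry": 0,"rz": 0.008,"gripper": 0},{"x": 3,"y": -2,"z": -110,"rx": 0,"ry": 0,"rz": 0.008,"gripper": 0},{"x": 3,"y": -2,"z": -110,"rx": 0,"ry": 0,"rz": 0.008,"gripper": 0}]}}

```text
clock: 3.55
eef_pos: [627.3, -186.7, 123.6]
tcp_rot: [3.139, 0.001, 1.697]
contact_force: [0.9, 0.1, 0.0]
opening: 0.5
grasp_force: 0.0
```

```bash
python3 - <<'E'
from h import *
s=r.sense();print(s["clock"],s["eef_pos"],s["tcp_rot"],s["opening"])
im=r.grab_frame("wrist");cv2.imwrite("pics/w2.png",cv2.resize(im,(800,600),interpolation=cv2.INTER_CUBIC))
E
```

```text
3.55 [ 627.28932081 -186.72906119  123.6328854 ] [3.13866505e+00 1.27038907e-03 1.69743519e+00] 0.49992113394595367
```

View pics/w2.png

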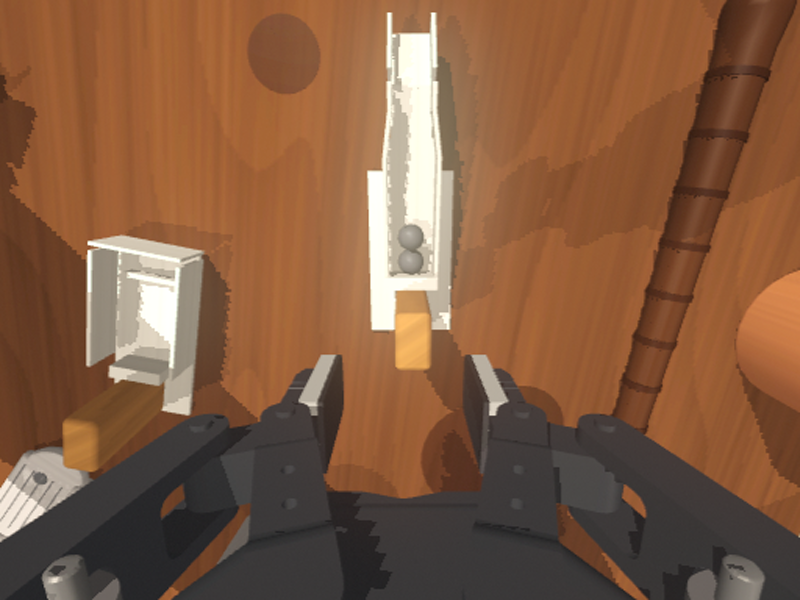

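Here the handle top is at about (413,344) and the pads are centred at about (404,385), so the tool needs a small shift.

```bash
python3 - <<'E'
from h import *
k=.64
s=r.sense();print(s["eef_pos"],s["tcp_rot"],r.camera_params("wrist"))
h=onz("wrist",413.5*k,346*k,72);l=onz("wrist",412.5*k,33*k,9)
f1=(onz("wrist",372*k,329*k,1)+onz("wrist",449*k,329*k,1))/2
f2=(onz("wrist",369*k,172*k,1)+onz("wrist",453*k,172*k,1))/2
print(h,l,f1,f2)
for a,b in ((h,l),(f1,f2),(f1,l)): print(np.arctan2(*(b-a)[[1,0]]))
y=s["tcp_rot"][2];d=(h-s["eef_pos"])[:2];print(d, "fwd",d@[np.cos(y),np.sin(y)],"lat",d@[-np.sin(y),np.cos(y)])
E
```

```text
[ 627.3529406  -186.87867319  123.72381565] [3.13834724e+00 1.41351810e-03 1.69724313e+00] {'mtx': array([[275.67534927,   0.        , 257.71776237],
       [  0.        , 275.67534927, 193.51094127],
       [  0.        ,   0.        ,   1.        ]]), 'eye': array([ 618.64456598, -121.45274636,  266.59851718]), 'orientation': array([ 2.8741343 , -0.00401831,  0.12673848])}
[ 634.08718849 -195.22647634   72.        ] [615.06003839 -44.01827207   9.        ] [ 636.22654703 -210.69790345    1.        ] [ 623.69587289 -113.73287923    1.        ]
1.695972516293137
1.6993128771472312
1.6971094103660471
[ 6.73424788 -8.34780315] fwd -9.13041316955948 lat -5.627740867550735
```

Request:
{"fn": "servo_tool", "kwargs": {"deltas": [{"x": 7,"y": -8,"z": -20,"rx": 0,"ry": 0,"rz": 0,"gripper": 0},{"x": 7,"y": -8,"z": -45,"rx": 0,"ry": 0,"rz": 0,"gripper": 0},{"x": 7,"y": -8,"z": -70,"rx": 0,"ry": 0,"rz": 0,"gripper": 0},{"x": 7,"y": -8,"z": -87,"rx": 0,"ry": 0,"rz": 0,"gripper": 0},{"x": 7,"y": -8,"z": -87,"rx": 0,"ry": 0,"rz": 0,"gripper": 0},{"x": 7,"y": -8,"z": -87,"rx": 0,"ry": 0,"rz": 0,"gripper": 0},{"x": 7,"y": -8,"z": -87,"rx": 0,"ry": 0,"rz": 0,"gripper": 0}]}}

```text
clock: 4.3
eef_pos: [634.1, -195.2, 35.9]
tcp_rot: [3.139, 0.001, 1.697]
contact_force: [-0.3, -0.1, 0.1]
opening: 0.498
grasp_force: 0.0
```

```bash
python3 - <<'E'
from h import *
s=r.sense();print(s["clock"],s["eef_pos"],s["tcp_rot"],s["opening"],s["contact_force"])
E
```

```text
4.3 [ 634.09651744 -195.15353216   35.90420154] [3.13941133e+00 1.01068813e-03 1.69686919e+00] 0.4984852340714321 [-0.33249971 -0.11152645  0.08893598]
```

Request:
{"fn": "servo_tool", "kwargs": {"deltas": [{"x": 0,"y": 0,"z": 0,"rx": 0,"ry": 0,"rz": 0,"gripper": -0.4},{"x": 0,"y": 0,"z": 0,"rx": 0,"ry": 0,"rz": 0,"gripper": -0.55},{"x": 0,"y": 0,"z": 0,"rx": 0,"ry": 0,"rz": 0,"gripper": -0.6},{"x": 0,"y": 0,"z": 0,"rx": 0,"ry": 0,"rz": 0,"gripper": -0.7},{"x": 0,"y": 0,"z": 0,"rx": 0,"ry": 0,"rz": 0,"gripper": -0.8},{"x": 0,"y": 0,"z": 0,"rx": 0,"ry": 0,"rz": 0,"gripper": -1},{"x": 0,"y": 0,"z": 0,"rx": 0,"ry": 0,"rz": 0,"gripper": -1},{"x": 0,"y": 0,"z": 0,"rx": 0,"ry": 0,"rz": 0,"gripper": -1}], "newtons": 90}}

```text
clock: 5.1
eef_pos: [633.5, -195.0, 35.3]
tcp_rot: [3.14, 0.001, 1.697]
contact_force: [-1.2, 0.5, 8.0]
opening: 0.197
grasp_force: 88.3
```

Request:
{"fn": "servo_tool", "kwargs": {"deltas": [{"x": 0,"y": 0,"z": 3,"rx": 0,"ry": 0,"rz": 0,"gripper": -1},{"x": 0,"y": 0,"z": 10,"rx": 0,"ry": 0,"rz": 0,"gripper": -1},{"x": 0,"y": 0,"z": 22,"rx": 0,"ry": 0,"rz": 0,"gripper": -1},{"x": 0,"y": 0,"z": 38,"rx": 0,"ry": 0,"rz": 0,"gripper": -1},{"x": 0,"y": 0,"z": 56,"rx": 0,"ry": 0,"rz": 0,"gripper": -1},{"x": 0,"y": 0,"z": 74,"rx": 0,"ry": 0,"rz": 0,"gripper": -1},{"x": 0,"y": 0,"z": 92,"rx": 0,"ry": 0,"rz": 0,"gripper": -1},{"x": 0,"y": 0,"z": 108,"rx": 0,"ry": 0,"rz": 0,"gripper": -1},{"x": 0,"y": 0,"z": 118,"rx": 0,"ry": 0,"rz": 0,"gripper": -1},{"x": 0,"y": 0,"z": 123,"rx": 0,"ry": 0,"rz": 0,"gripper": -1}]}}

```text
clock: 6.1
eef_pos: [633.5, -195.0, 158.9]
tcp_rot: [3.14, 0.001, 1.697]
contact_force: [0.1, -0.0, -1.9]
opening: 0.198
grasp_force: 87.9
```

```bash
python3 - <<'E'
from h import *
s=r.sense();print(s["clock"],s["eef_pos"],s["tcp_rot"],s["opening"],s["contact_force"],s["wrist_torque"],s["grasp_force"])
p=r.camera_params("wrist");print(p["eye"],p["orientation"])
im=r.grab_frame("wrist");cv2.imwrite("pics/w3.png",cv2.resize(im,(800,600),interpolation=cv2.INTER_CUBIC))
E
```

```text
6.1 [ 633.45255618 -194.96118937  158.8970801 ] [3.14001253e+00 7.76735301e-04 1.69688151e+00] 0.19775660268241438 [ 0.08300854 -0.01421864 -1.9220275 ] [-0.11001982 -0.00723571 -0.02309068] 87.89455533027649
[ 625.02758816 -129.61047532  301.8404083 ] [ 2.87481481e+00 -2.41339896e-03  1.26278940e-01]
```

View pics/w3.png

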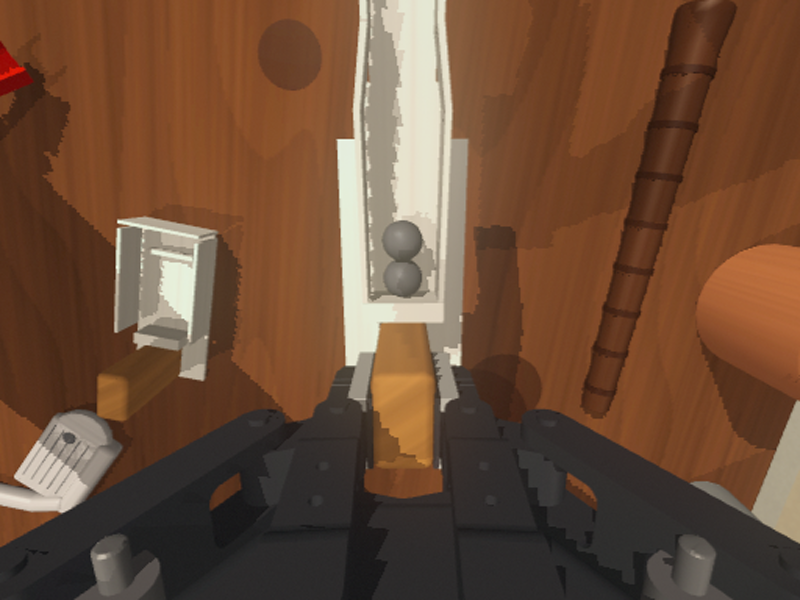

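The scoop is held with both balls at the back of the trough at about (402,255). Next I carry it to a hover above the flask.

Request:
{"fn": "servo_tool", "kwargs": {"deltas": [{"x": -2,"y": 3,"z": 1,"rx": 0,"ry": 0,"rz": 0,"gripper": -1},{"x": -5,"y": 8,"z": 2,"rx": 0,"ry": 0,"rz": 0,"gripper": -1},{"x": -10,"y": 15,"z": 3,"rx": 0,"ry": 0,"rz": 0,"gripper": -1},{"x": -16,"y": 24,"z": 4,"rx": 0,"ry": 0,"rz": 0,"gripper": -1},{"x": -22,"y": 33,"z": 5,"rx": 0,"ry": 0,"rz": 0,"gripper": -1},{"x": -28,"y": 42,"z": 6,"rx": 0,"ry": 0,"rz": 0,"gripper": -1},{"x": -34,"y": 51,"z": 7,"rx": 0,"ry": 0,"rz": 0,"gripper": -1},{"x": -40,"y": 60,"z": 8,"rx": 0,"ry": 0,"rz": 0,"gripper": -1},{"x": -46,"y": 69,"z": 8,"rx": 0,"ry": 0,"rz": 0,"gripper": -1},{"x": -52,"y": 78,"z": 8,"rx": 0,"ry": 0,"rz": 0,"gripper": -1}]}}

```text
clock: 7.15
eef_pos: [580.5, -116.1, 165.4]
tcp_rot: [3.141, 0.0, 1.697]
contact_force: [-0.3, 0.4, -2.6]
opening: 0.199
grasp_force: 87.9
```

Request:
{"fn": "servo_tool", "kwargs": {"deltas": [{"x": -6,"y": 9,"z": 0,"rx": 0,"ry": 0,"rz": 0,"gripper": -1},{"x": -12,"y": 18,"z": 0,"rx": 0,"ry": 0,"rz": 0,"gripper": -1},{"x": -18,"y": 27,"z": 0,"rx": 0,"ry": 0,"rz": 0,"gripper": -1},{"x": -24,"y": 36,"z": 0,"rx": 0,"ry": 0,"rz": 0,"gripper": -1},{"x": -30,"y": 45,"z": 0,"rx": 0,"ry": 0,"rz": 0,"gripper": -1},{"x": -36,"y": 54,"z": 0,"rx": 0,"ry": 0,"rz": 0,"gripper": -1},{"x": -42,"y": 63,"z": 0,"rx": 0,"ry": 0,"rz": 0,"gripper": -1},{"x": -47,"y": 70,"z": 0,"rx": 0,"ry": 0,"rz": 0,"gripper": -1},{"x": -50,"y": 75,"z": 0,"rx": 0,"ry": 0,"rz": 0,"gripper": -1},{"x": -52,"y": 77,"z": 0,"rx": 0,"ry": 0,"rz": 0,"gripper": -1}]}}

```text
clock: 8.15
eef_pos: [528.7, -39.3, 165.3]
tcp_rot: [3.141, 0.0, 1.697]
contact_force: [-0.6, -0.2, -1.5]
opening: 0.197
grasp_force: 87.9
```

```bash
python3 - <<'E'
from h import *
s=r.sense();print(s["clock"],s["eef_pos"],s["tcp_rot"],s["contact_force"],s["wrist_torque"])
t=r.grab_frame("top"); q=r.grab_frame("scene"); 
from scipy.spatial.transform import Rotation as R
def proj(c,P):
    p=r.camera_params(c);M=R.from_euler("xyz",p["orientation"]).as_matrix();v=np.array(p["mtx"])@M.T@(np.array(P)-p["eye"]);return v[:2]/v[2]
lip=s["eef_pos"]+[-18.5,149.8,-26.9];print(lip)
for c in("top","scene"):print(c,proj(c,lip),proj(c,[510,120.4,115]))
a=cv2.resize(t[130:190,180:280],None,fx=5,fy=5,interpolation=cv2.INTER_CUBIC)
b=cv2.resize(q[180:240,250:350],None,fx=5,fy=5,interpolation=cv2.INTER_CUBIC)
cv2.imwrite("pics/c2.png",np.vstack([a,b]))
E
```

```text
8.15 [528.74304371 -39.31743736 165.34915288] [3.14147451e+00 4.12624569e-05 1.69725023e+00] [-0.56899596 -0.23206912 -1.54070565] [-0.12336758  0.04923848 -0.00390788]
[510.24304371 110.48256264 138.44915288]
top [204.71801666 165.94554114] [202.75721165 166.94181159]
scene [314.08502636 206.92448373] [316.7617035  213.44576755]
```

View pics/c2.png

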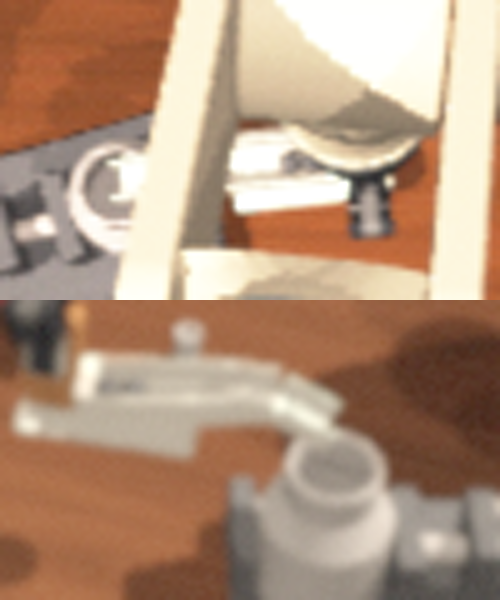

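The scene crop shows the beak tip at about (330,428), just above the rim ellipse centred at (337,470). I lower it in.

Request:
{"fn": "servo_tool", "kwargs": {"deltas": [{"x": 0,"y": 0,"z": -3,"rx": 0,"ry": 0,"rz": 0,"gripper": -1},{"x": 0,"y": 0,"z": -6,"rx": 0,"ry": 0,"rz": 0,"gripper": -1},{"x": 0,"y": 0,"z": -10,"rx": 0,"ry": 0,"rz": 0,"gripper": -1},{"x": 0,"y": 0,"z": -14,"rx": 0,"ry": 0,"rz": 0,"gripper": -1},{"x": 0,"y": 0,"z": -18,"rx": 0,"ry": 0,"rz": 0,"gripper": -1},{"x": 0,"y": 0,"z": -22,"rx": 0,"ry": 0,"rz": 0,"gripper": -1},{"x": 0,"y": 0,"z": -25,"rx": 0,"ry": 0,"rz": 0,"gripper": -1},{"x": 0,"y": 0,"z": -27,"rx": 0,"ry": 0,"rz": 0,"gripper": -1},{"x": 0,"y": 0,"z": -28,"rx": 0,"ry": 0,"rz": 0,"gripper": -1},{"x": 0,"y": 0,"z": -28,"rx": 0,"ry": 0,"rz": 0,"gripper": -1}]}}

```text
clock: 9.25
eef_pos: [529.0, -39.8, 137.2]
tcp_rot: [-3.142, 0.0, 1.697]
contact_force: [0.4, 0.2, -2.1]
opening: 0.198
grasp_force: 87.9
```

```bash
cat >> h.py <<'E'
from scipy.spatial.transform import Rotation as R
def proj(c,P):
    p=r.camera_params(c);M=R.from_euler("xyz",p["orientation"]).as_matrix();v=np.array(p["mtx"])@M.T@(np.array(P)-p["eye"]);return v[:2]/v[2]
E
python3 - <<'E'
from h import *
s=r.sense();print(s["clock"],s["eef_pos"],s["tcp_rot"],s["contact_force"],s["wrist_torque"])
q=r.grab_frame("scene");w=r.grab_frame("wrist");print(np.round(proj("wrist",[510,120.4,115])))
lip=s["eef_pos"]+[-18.5,149.8,-26.9];print(lip,proj("scene",lip),proj("wrist",lip))
b=cv2.resize(q[185:245,250:350],(800,480),interpolation=cv2.INTER_CUBIC)
c=np.zeros((120,800,3),np.uint8)
ww=cv2.resize(w,(160,120));
ww=cv2.resize(w[0:192,128:384],(160,120));c[:,:160]=ww
ww=w[0:120,130:400];c[:,200:470]=ww
cv2.imwrite("pics/c3.png",np.vstack([b,c]))
E
```

```text
9.25 [528.96316992 -39.83149598 137.22237199] [-3.14154028e+00  1.14966124e-05  1.69681805e+00] [ 0.3671841   0.22878912 -2.10678883] [-0.0499424  -0.015039   -0.02594908]
[260. -85.]
[510.46316992 109.96850402 110.32237199] [312.8473718 213.7456901] [258.05253767 -53.30898143]
```

View pics/c3.png

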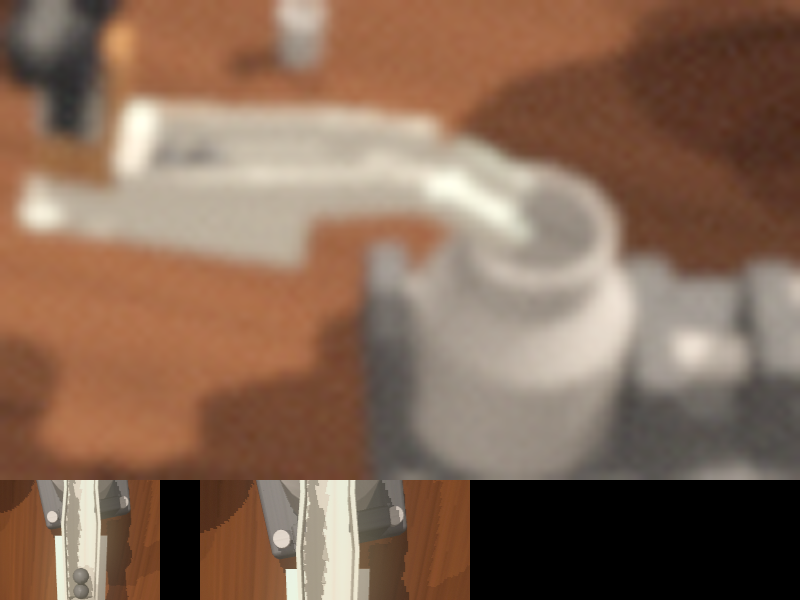

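The lip sits just inside the near part of the mouth, with the tip at about (525,230) against the mouth centre at (540,225). Both balls are still at the back of the trough and there is no contact force. Next I compute the tip about the lip.

```bash
python3 - <<'E'
from h import *
def T(t):
    c,s=np.cos(t),np.sin(t);dx=-150.9*(c-1)+26.9*s;return np.array([dx*-.126,dx*.992,150.9*s+26.9*(c-1),-.992*t,-.126*t])
def tab(a,b,n):
    print(a,b)
    for k in range(1,n+1): print(np.round(T(np.radians(a+(b-a)*k/n))-T(np.radians(a)),[1,1,1,3,3][0] if 0 else 3).tolist())
tab(0,9,10);tab(9,13,10);tab(13,15,10);tab(15,22,10);tab(22,30,10)
E
```

```text
0 9
[-0.056, 0.438, 2.367, -0.016, -0.002]
[-0.116, 0.912, 4.727, -0.031, -0.004]
[-0.181, 1.423, 7.079, -0.047, -0.006]
[-0.25, 1.971, 9.422, -0.062, -0.008]
[-0.325, 2.555, 11.757, -0.078, -0.01]
[-0.403, 3.176, 14.082, -0.093, -0.012]
[-0.487, 3.832, 16.396, -0.109, -0.014]
[-0.575, 4.525, 18.701, -0.125, -0.016]
[-0.667, 5.253, 20.994, -0.14, -0.018]
[-0.764, 6.017, 23.275, -0.156, -0.02]
9 13
[-0.045, 0.351, 1.01, -0.007, -0.001]
[-0.09, 0.709, 2.017, -0.014, -0.002]
[-0.136, 1.074, 3.022, -0.021, -0.003]
[-0.184, 1.446, 4.024, -0.028, -0.004]
[-0.232, 1.825, 5.024, -0.035, -0.004]
[-0.281, 2.21, 6.021, -0.042, -0.005]
[-0.331, 2.603, 7.015, -0.048, -0.006]
[-0.381, 3.002, 8.007, -0.055, -0.007]
[-0.433, 3.409, 8.995, -0.062, -0.008]
[-0.485, 3.822, 9.981, -0.069, -0.009]
13 15
[-0.027, 0.209, 0.492, -0.003, -0.0]
[-0.053, 0.42, 0.983, -0.007, -0.001]
[-0.08, 0.633, 1.473, -0.01, -0.001]
[-0.108, 0.847, 1.963, -0.014, -0.002]
[-0.135, 1.063, 2.451, -0.017, -0.002]
[-0.163, 1.28, 2.939, -0.021, -0.003]
[-0.19, 1.5, 3.427, -0.024, -0.003]
[-0.219, 1.721, 3.913, -0.028, -0.004]
[-0
[... 174 characters left out ...]
 5.042, -0.036, -0.005]
[-0.421, 3.316, 6.703, -0.048, -0.006]
[-0.533, 4.196, 8.352, -0.061, -0.008]
[-0.647, 5.095, 9.991, -0.073, -0.009]
[-0.764, 6.014, 11.618, -0.085, -0.011]
[-0.883, 6.953, 13.234, -0.097, -0.012]
[-1.005, 7.911, 14.838, -0.109, -0.014]
[-1.129, 8.889, 16.43, -0.121, -0.015]
22 30
[-0.145, 1.141, 1.805, -0.014, -0.002]
[-0.293, 2.307, 3.593, -0.028, -0.004]
[-0.444, 3.497, 5.365, -0.042, -0.005]
[-0.599, 4.712, 7.121, -0.055, -0.007]
[-0.756, 5.951, 8.858, -0.069, -0.009]
[-0.916, 7.214, 10.579, -0.083, -0.011]
[-1.08, 8.501, 12.281, -0.097, -0.012]
[-1.246, 9.811, 13.965, -0.111, -0.014]
[-1.416, 11.145, 15.63, -0.125, -0.016]
[-1.588, 12.501, 17.277, -0.139, -0.018]
```

Request:
{"fn": "servo_tool", "kwargs": {"deltas": [{"x": -0.1,"y": 0.4,"z": 2.4,"rx": -0.016,"ry": -0.002,"rz": 0,"gripper": -1},{"x": -0.1,"y": 0.9,"z": 4.7,"rx": -0.031,"ry": -0.004,"rz": 0,"gripper": -1},{"x": -0.2,"y": 1.4,"z": 7.1,"rx": -0.047,"ry": -0.006,"rz": 0,"gripper": -1},{"x": -0.3,"y": 2.0,"z": 9.4,"rx": -0.062,"ry": -0.008,"rz": 0,"gripper": -1},{"x": -0.3,"y": 2.6,"z": 11.8,"rx": -0.078,"ry": -0.01,"rz": 0,"gripper": -1},{"x": -0.4,"y": 3.2,"z": 14.1,"rx": -0.093,"ry": -0.012,"rz": 0,"gripper": -1},{"x": -0.5,"y": 3.8,"z": 16.4,"rx": -0.109,"ry": -0.014,"rz": 0,"gripper": -1},{"x": -0.6,"y": 4.5,"z": 18.7,"rx": -0.125,"ry": -0.016,"rz": 0,"gripper": -1},{"x": -0.7,"y": 5.3,"z": 21.0,"rx": -0.14,"ry": -0.018,"rz": 0,"gripper": -1},{"x": -0.8,"y": 6.0,"z": 23.3,"rx": -0.156,"ry": -0.02,"rz": 0,"gripper": -1}]}}

```text
clock: 10.35
eef_pos: [528.1, -33.7, 160.8]
tcp_rot: [3.141, 0.159, 1.697]
contact_force: [0.2, 0.2, -1.6]
opening: 0.198
grasp_force: 87.9
```

Request:
{"fn": "servo_tool", "kwargs": {"deltas": [{"x": 0,"y": 0.4,"z": 1.0,"rx": -0.007,"ry": -0.001,"rz": 0,"gripper": -1},{"x": -0.1,"y": 0.7,"z": 2.0,"rx": -0.014,"ry": -0.002,"rz": 0,"gripper": -1},{"x": -0.1,"y": 1.1,"z": 3.0,"rx": -0.021,"ry": -0.003,"rz": 0,"gripper": -1},{"x": -0.2,"y": 1.4,"z": 4.0,"rx": -0.028,"ry": -0.004,"rz": 0,"gripper": -1},{"x": -0.2,"y": 1.8,"z": 5.0,"rx": -0.035,"ry": -0.004,"rz": 0,"gripper": -1},{"x": -0.3,"y": 2.2,"z": 6.0,"rx": -0.042,"ry": -0.005,"rz": 0,"gripper": -1},{"x": -0.3,"y": 2.6,"z": 7.0,"rx": -0.048,"ry": -0.006,"rz": 0,"gripper": -1},{"x": -0.4,"y": 3.0,"z": 8.0,"rx": -0.055,"ry": -0.007,"rz": 0,"gripper": -1},{"x": -0.4,"y": 3.4,"z": 9.0,"rx": -0.062,"ry": -0.008,"rz": 0,"gripper": -1},{"x": -0.5,"y": 3.8,"z": 10.0,"rx": -0.069,"ry": -0.009,"rz": 0,"gripper": -1}]}}

```text
clock: 11.35
eef_pos: [527.7, -30.0, 170.7]
tcp_rot: [3.141, 0.227, 1.697]
contact_force: [0.4, 0.1, -2.5]
opening: 0.197
grasp_force: 87.9
```

Request:
{"fn": "servo_tool", "kwargs": {"deltas": [{"x": 0,"y": 0.2,"z": 0.5,"rx": -0.003,"ry": 0,"rz": 0,"gripper": -1},{"x": -0.1,"y": 0.4,"z": 1.0,"rx": -0.007,"ry": -0.001,"rz": 0,"gripper": -1},{"x": -0.1,"y": 0.6,"z": 1.5,"rx": -0.01,"ry": -0.001,"rz": 0,"gripper": -1},{"x": -0.1,"y": 0.8,"z": 2.0,"rx": -0.014,"ry": -0.002,"rz": 0,"gripper": -1},{"x": -0.1,"y": 1.1,"z": 2.5,"rx": -0.017,"ry": -0.002,"rz": 0,"gripper": -1},{"x": -0.2,"y": 1.3,"z": 2.9,"rx": -0.021,"ry": -0.003,"rz": 0,"gripper": -1},{"x": -0.2,"y": 1.5,"z": 3.4,"rx": -0.024,"ry": -0.003,"rz": 0,"gripper": -1},{"x": -0.2,"y": 1.7,"z": 3.9,"rx": -0.028,"ry": -0.004,"rz": 0,"gripper": -1},{"x": -0.2,"y": 1.9,"z": 4.4,"rx": -0.031,"ry": -0.004,"rz": 0,"gripper": -1},{"x": -0.3,"y": 2.2,"z": 4.9,"rx": -0.035,"ry": -0.004,"rz": 0,"gripper": -1}]}}

```text
clock: 12.35
eef_pos: [527.4, -27.8, 175.5]
tcp_rot: [3.141, 0.262, 1.697]
contact_force: [0.3, 0.7, -1.3]
opening: 0.2
grasp_force: 87.9
```

Request:
{"fn": "servo_tool", "kwargs": {"deltas": [{"x": 0,"y": 0,"z": 0,"rx": 0,"ry": 0,"rz": 0,"gripper": -1},{"x": 0,"y": 0,"z": 0,"rx": 0,"ry": 0,"rz": 0,"gripper": -1},{"x": 0,"y": 0,"z": 0,"rx": 0,"ry": 0,"rz": 0,"gripper": -1},{"x": 0,"y": 0,"z": 0,"rx": 0,"ry": 0,"rz": 0,"gripper": -1},{"x": 0,"y": 0,"z": 0,"rx": 0,"ry": 0,"rz": 0,"gripper": -1},{"x": 0,"y": 0,"z": 0,"rx": 0,"ry": 0,"rz": 0,"gripper": -1}]}}

```text
clock: 12.95
eef_pos: [527.4, -27.9, 175.5]
tcp_rot: [3.142, 0.262, 1.697]
contact_force: [0.4, 0.4, -2.3]
opening: 0.197
grasp_force: 87.9
```

```bash
python3 - <<'E'
from h import *
s=r.sense();print(s["clock"],s["eef_pos"],s["tcp_rot"],s["contact_force"],s["wrist_torque"])
w=r.grab_frame("wrist");cv2.imwrite("pics/raw_w4.png",w)
print([(np.round(d["box"]),round(d["conf"],2)) for d in r.recognise("ball_a_center","wrist")[:4]])
M=R.from_euler("xyz",s["tcp_rot"]).as_matrix();v=M@np.array([150.9,0,26.9]);print("lip",s["eef_pos"]+v)
# dark gray blobs in the trough region
print(w[140:190:4,250:266:5].mean(2).round().astype(int).tolist())
w3=cv2.resize(cv2.imread("pics/w3.png"),(512,384),interpolation=cv2.INTER_AREA);print(w3[140:190:4,250:266:5].mean(2).round().astype(int).tolist())
E
```

```text
12.95 [527.35884965 -27.86274818 175.4766394 ] [3.14152553 0.26207652 1.69675336] [ 0.38356324  0.38305859 -2.3167838 ] [ 0.1776515  -0.03951739  0.00369564]
[(array([243., 120.,  28.,  28.]), 0.76), (array([217.,   1.,  80., 299.]), 0.47)]
lip [509.92676729 109.81601008 110.39897788]
[[118, 123, 119, 97], [172, 105, 94, 103], [212, 212, 173, 170], [203, 227, 227, 170], [147, 213, 228, 225], [212, 224, 228, 226], [212, 213, 227, 226], [212, 213, 228, 225], [212, 212, 213, 211], [203, 213, 213, 211], [147, 212, 213, 211], [211, 212, 213, 210], [159, 159, 159, 158]]
[[145, 211, 192, 197], [119, 124, 116, 103], [130, 144, 124, 106], [130, 142, 126, 109], [125, 128, 120, 103], [113, 108, 100, 87], [110, 91, 84, 129], [117, 114, 107, 96], [127, 138, 116, 103], [130, 148, 118, 102], [125, 119, 111, 98], [112, 106, 101, 84], [116, 93, 83, 105]]
```

Request:
{"fn": "servo_tool", "kwargs": {"deltas": [{"x": 0,"y": 0,"z": 0,"rx": 0,"ry": 0,"rz": 0,"gripper": -1},{"x": 0,"y": 0,"z": 0,"rx": 0,"ry": 0,"rz": 0,"gripper": -1},{"x": 0,"y": 0,"z": 0,"rx": 0,"ry": 0,"rz": 0,"gripper": -1},{"x": 0,"y": 0,"z": 0,"rx": 0,"ry": 0,"rz": 0,"gripper": -1},{"x": 0,"y": 0,"z": 0,"rx": 0,"ry": 0,"rz": 0,"gripper": -1},{"x": 0,"y": 0,"z": 0,"rx": 0,"ry": 0,"rz": 0,"gripper": -1}]}}

```text
clock: 13.65
eef_pos: [527.3, -27.8, 175.5]
tcp_rot: [3.142, 0.262, 1.697]
contact_force: [0.6, 0.5, -1.5]
opening: 0.201
grasp_force: 87.9
```

```bash
python3 - <<'E'
from h import *
w=r.grab_frame("wrist");cv2.imwrite("pics/raw_w5.png",w)
print([(np.round(d["box"]),round(d["conf"],2)) for d in r.recognise("ball_a_center","wrist")[:4]])
for f in ("pics/raw_w4.png","pics/raw_w5.png"):
    print(cv2.imread(f)[0:200:6,257].mean(1).round().astype(int).tolist())
q=r.grab_frame("scene");print([(np.round(d["box"]),round(d["conf"],2)) for d in r.recognise("ball_a_center","scene")[:4]])
E
```

```text
[(array([245.,  36.,  28.,  33.]), 0.75)]
[222, 222, 221, 221, 229, 220, 229, 231, 230, 230, 230, 229, 229, 229, 229, 110, 130, 143, 126, 107, 105, 127, 144, 128, 105, 190, 227, 227, 227, 213, 213, 176, 157, 220]
[120, 136, 149, 132, 118, 99, 104, 129, 150, 137, 123, 102, 182, 183, 237, 237, 237, 237, 237, 237, 237, 237, 237, 237, 234, 237, 237, 237, 237, 222, 222, 185, 167, 229]
[]
```

Both balls are rolling forward together, slowly. I hold this tilt for another second, then check.

Request:
{"fn": "servo_tool", "kwargs": {"deltas": [{"x": 0,"y": 0,"z": 0,"rx": 0,"ry": 0,"rz": 0,"gripper": -1},{"x": 0,"y": 0,"z": 0,"rx": 0,"ry": 0,"rz": 0,"gripper": -1},{"x": 0,"y": 0,"z": 0,"rx": 0,"ry": 0,"rz": 0,"gripper": -1},{"x": 0,"y": 0,"z": 0,"rx": 0,"ry": 0,"rz": 0,"gripper": -1},{"x": 0,"y": 0,"z": 0,"rx": 0,"ry": 0,"rz": 0,"gripper": -1},{"x": 0,"y": 0,"z": 0,"rx": 0,"ry": 0,"rz": 0,"gripper": -1},{"x": 0,"y": 0,"z": 0,"rx": 0,"ry": 0,"rz": 0,"gripper": -1},{"x": 0,"y": 0,"z": 0,"rx": 0,"ry": 0,"rz": 0,"gripper": -1},{"x": 0,"y": 0,"z": 0,"rx": 0,"ry": 0,"rz": 0,"gripper": -1},{"x": 0,"y": 0,"z": 0,"rx": 0,"ry": 0,"rz": 0,"gripper": -1}]}}

```text
clock: 14.85
eef_pos: [527.4, -27.8, 175.5]
tcp_rot: [3.141, 0.262, 1.697]
contact_force: [0.1, -0.1, -1.6]
opening: 0.199
grasp_force: 87.9
```

```bash
python3 - <<'E'
from h import *
w=r.grab_frame("wrist")
print(w[0:200:6,257].mean(1).round().astype(int).tolist())
s=r.sense();print(s["wrist_torque"],s["contact_force"],s["clock"])
E
```

```text
[212, 212, 212, 211, 222, 211, 219, 221, 221, 221, 221, 220, 220, 220, 220, 220, 220, 220, 219, 219, 220, 219, 219, 219, 216, 219, 219, 219, 219, 204, 204, 167, 148, 211]
[0.16105891 0.01758784 0.03929952] [-0.30507033 -0.21227392 -1.31852224] 14.9
```

Out of the trough's visible part. I tip further so that nothing lingers in the beak.

Request:
{"fn": "servo_tool", "kwargs": {"deltas": [{"x": -0.1,"y": 0.8,"z": 1.7,"rx": -0.012,"ry": -0.002,"rz": 0,"gripper": -1},{"x": -0.2,"y": 1.6,"z": 3.4,"rx": -0.024,"ry": -0.003,"rz": 0,"gripper": -1},{"x": -0.3,"y": 2.5,"z": 5.0,"rx": -0.036,"ry": -0.005,"rz": 0,"gripper": -1},{"x": -0.4,"y": 3.3,"z": 6.7,"rx": -0.048,"ry": -0.006,"rz": 0,"gripper": -1},{"x": -0.5,"y": 4.2,"z": 8.4,"rx": -0.061,"ry": -0.008,"rz": 0,"gripper": -1},{"x": -0.6,"y": 5.1,"z": 10.0,"rx": -0.073,"ry": -0.009,"rz": 0,"gripper": -1},{"x": -0.8,"y": 6.0,"z": 11.6,"rx": -0.085,"ry": -0.011,"rz": 0,"gripper": -1},{"x": -0.9,"y": 7.0,"z": 13.2,"rx": -0.097,"ry": -0.012,"rz": 0,"gripper": -1},{"x": -1.0,"y": 7.9,"z": 14.8,"rx": -0.109,"ry": -0.014,"rz": 0,"gripper": -1},{"x": -1.1,"y": 8.9,"z": 16.4,"rx": -0.121,"ry": -0.015,"rz": 0,"gripper": -1}]}}

```text
clock: 15.9
eef_pos: [526.2, -18.8, 192.0]
tcp_rot: [-3.141, 0.385, 1.697]
contact_force: [-0.1, -0.5, -2.3]
opening: 0.201
grasp_force: 88.0
```

Request:
{"fn": "servo_tool", "kwargs": {"deltas": [{"x": -0.1,"y": 1.1,"z": 1.8,"rx": -0.014,"ry": -0.002,"rz": 0,"gripper": -1},{"x": -0.3,"y": 2.3,"z": 3.6,"rx": -0.028,"ry": -0.004,"rz": 0,"gripper": -1},{"x": -0.4,"y": 3.5,"z": 5.4,"rx": -0.042,"ry": -0.005,"rz": 0,"gripper": -1},{"x": -0.6,"y": 4.7,"z": 7.1,"rx": -0.055,"ry": -0.007,"rz": 0,"gripper": -1},{"x": -0.8,"y": 6.0,"z": 8.9,"rx": -0.069,"ry": -0.009,"rz": 0,"gripper": -1},{"x": -0.9,"y": 7.2,"z": 10.6,"rx": -0.083,"ry": -0.011,"rz": 0,"gripper": -1},{"x": -1.1,"y": 8.5,"z": 12.3,"rx": -0.097,"ry": -0.012,"rz": 0,"gripper": -1},{"x": -1.1,"y": 8.5,"z": 12.3,"rx": -0.097,"ry": -0.012,"rz": 0,"gripper": -1},{"x": -1.1,"y": 8.5,"z": 12.3,"rx": -0.097,"ry": -0.012,"rz": 0,"gripper": -1},{"x": -1.1,"y": 8.5,"z": 12.3,"rx": -0.097,"ry": -0.012,"rz": 0,"gripper": -1}]}}

```text
clock: 16.9
eef_pos: [525.1, -10.5, 204.1]
tcp_rot: [-3.141, 0.482, 1.697]
contact_force: [0.5, 0.9, -0.7]
opening: 0.196
grasp_force: 88.0
```

```bash
python3 - <<'E'
from h import *
s=r.sense();print(s["clock"],s["eef_pos"],s["tcp_rot"],s["contact_force"],s["wrist_torque"])
M=R.from_euler("xyz",s["tcp_rot"]).as_matrix();print("lip",s["eef_pos"]+M@np.array([150.9,0,26.9]))
q=r.grab_frame("scene");t=r.grab_frame("top");w=r.grab_frame("wrist")
b=cv2.resize(q[170:245,240:340],(400,300),interpolation=cv2.INTER_CUBIC)
a=cv2.resize(t[130:205,160:260],(400,300),interpolation=cv2.INTER_CUBIC)
c=cv2.resize(w,(400,300));d=cv2.resize(q,(400,300))
cv2.imwrite("pics/c4.png",np.vstack([np.hstack([b,a]),np.hstack([c,d])]))
E
```

```text
16.9 [525.14141021 -10.49184229 204.14093921] [-3.14091738  0.48163359  1.69705739] [ 0.51379742  0.9379247  -0.73634206] [ 0.28957682  0.02885493 -0.00297189]
lip [509.85202064 109.81320262 110.40006906]
```

View pics/c4.png

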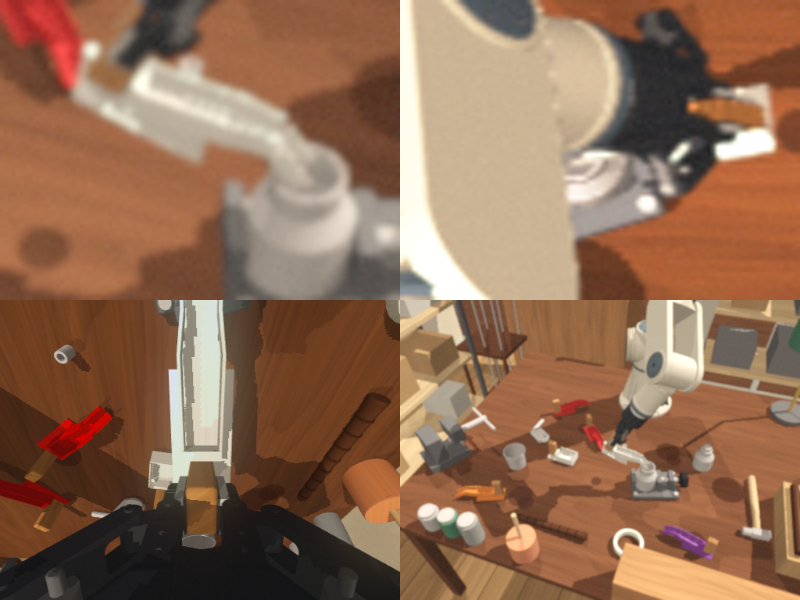

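The trough is empty, the beak tip is in the mouth at about (315,165) in the top-left panel, and no ball shows on the bench. I lift out, level the scoop and take it back to its first spot.

Request:
{"fn": "servo_tool", "kwargs": {"deltas": [{"x": 0,"y": 0,"z": 5,"rx": 0,"ry": 0,"rz": 0,"gripper": -1},{"x": 0,"y": 0,"z": 12,"rx": 0,"ry": 0,"rz": 0,"gripper": -1},{"x": 0,"y": 0,"z": 20,"rx": 0,"ry": 0,"rz": 0,"gripper": -1},{"x": 0,"y": 0,"z": 30,"rx": 0,"ry": 0,"rz": 0,"gripper": -1},{"x": 0,"y": 0,"z": 40,"rx": 0,"ry": 0,"rz": 0,"gripper": -1},{"x": 2,"y": -4,"z": 50,"rx": 0,"ry": 0,"rz": 0,"gripper": -1},{"x": 6,"y": -12,"z": 50,"rx": 0,"ry": 0,"rz": 0,"gripper": -1},{"x": 12,"y": -24,"z": 50,"rx": 0.03,"ry": 0.004,"rz": 0,"gripper": -1},{"x": 18,"y": -36,"z": 50,"rx": 0.06,"ry": 0.008,"rz": 0,"gripper": -1},{"x": 24,"y": -46,"z": 50,"rx": 0.1,"ry": 0.013,"rz": 0,"gripper": -1}]}}

```text
clock: 18.05
eef_pos: [549.4, -57.4, 253.9]
tcp_rot: [-3.14, 0.38, 1.698]
contact_force: [0.3, 0.1, -1.0]
opening: 0.197
grasp_force: 88.0
```

Request:
{"fn": "servo_tool", "kwargs": {"deltas": [{"x": 8,"y": -14,"z": -3,"rx": 0.04,"ry": 0.005,"rz": 0,"gripper": -1},{"x": 17,"y": -28,"z": -10,"rx": 0.08,"ry": 0.01,"rz": 0,"gripper": -1},{"x": 26,"y": -42,"z": -20,"rx": 0.12,"ry": 0.015,"rz": 0,"gripper": -1},{"x": 34,"y": -56,"z": -30,"rx": 0.16,"ry": 0.02,"rz": 0,"gripper": -1},{"x": 43,"y": -70,"z": -40,"rx": 0.2,"ry": 0.025,"rz": 0,"gripper": -1},{"x": 51,"y": -84,"z": -50,"rx": 0.24,"ry": 0.03,"rz": 0,"gripper": -1},{"x": 60,"y": -98,"z": -60,"rx": 0.28,"ry": 0.035,"rz": 0,"gripper": -1},{"x": 70,"y": -113,"z": -70,"rx": 0.32,"ry": 0.04,"rz": 0,"gripper": -1},{"x": 80,"y": -128,"z": -80,"rx": 0.36,"ry": 0.045,"rz": 0,"gripper": -1},{"x": 85,"y": -138,"z": -90,"rx": 0.378,"ry": 0.047,"rz": 0,"gripper": -1}]}}

```text
clock: 19.05
eef_pos: [634.6, -197.0, 163.3]
tcp_rot: [3.141, -0.001, 1.696]
contact_force: [0.7, -0.1, -2.2]
opening: 0.199
grasp_force: 87.9
```

Request:
{"fn": "servo_tool", "kwargs": {"deltas": [{"x": 0,"y": 0,"z": -10,"rx": 0,"ry": 0,"rz": 0,"gripper": -1},{"x": 0,"y": 0,"z": -25,"rx": 0,"ry": 0,"rz": 0,"gripper": -1},{"x": 0,"y": 0,"z": -42,"rx": 0,"ry": 0,"rz": 0,"gripper": -1},{"x": 0,"y": 0,"z": -60,"rx": 0,"ry": 0,"rz": 0,"gripper": -1},{"x": 0,"y": 0,"z": -76,"rx": 0,"ry": 0,"rz": 0,"gripper": -1},{"x": 0,"y": 0,"z": -88,"rx": 0,"ry": 0,"rz": 0,"gripper": -1},{"x": 0,"y": 0,"z": -96,"rx": 0,"ry": 0,"rz": 0,"gripper": -1},{"x": 0,"y": 0,"z": -100,"rx": 0,"ry": 0,"rz": 0,"gripper": -1},{"x": 0,"y": 0,"z": -100,"rx": 0,"ry": 0,"rz": 0,"gripper": -1},{"x": 0,"y": 0,"z": -100,"rx": 0,"ry": 0,"rz": 0,"gripper": -1}]}}

```text
clock: 20.05
eef_pos: [634.6, -194.6, 64.8]
tcp_rot: [3.141, 0.0, 1.697]
contact_force: [0.5, -0.6, -1.7]
opening: 0.199
grasp_force: 87.8
```

Request:
{"fn": "servo_tool", "kwargs": {"deltas": [{"x": 0,"y": 0,"z": -8,"rx": 0,"ry": 0,"rz": 0,"gripper": -1},{"x": 0,"y": 0,"z": -16,"rx": 0,"ry": 0,"rz": 0,"gripper": -1},{"x": 0,"y": 0,"z": -22,"rx": 0,"ry": 0,"rz": 0,"gripper": -1},{"x": 0,"y": 0,"z": -26,"rx": 0,"ry": 0,"rz": 0,"gripper": -1},{"x": 0,"y": 0,"z": -28,"rx": 0,"ry": 0,"rz": 0,"gripper": -1},{"x": 0,"y": 0,"z": -28,"rx": 0,"ry": 0,"rz": 0,"gripper": -1},{"x": 0,"y": 0,"z": -28,"rx": 0,"ry": 0,"rz": 0,"gripper": -1}]}}

```text
clock: 20.75
eef_pos: [634.3, -194.5, 36.3]
tcp_rot: [3.141, 0.0, 1.697]
contact_force: [-0.5, 0.2, -1.5]
opening: 0.202
grasp_force: 88.2
```

Request:
{"fn": "servo_tool", "kwargs": {"deltas": [{"x": 0,"y": 0,"z": -0.4,"rx": 0,"ry": 0,"rz": 0,"gripper": -1},{"x": 0,"y": 0,"z": -0.8,"rx": 0,"ry": 0,"rz": 0,"gripper": -1},{"x": 0,"y": 0,"z": -0.8,"rx": 0,"ry": 0,"rz": 0,"gripper": -1},{"x": 0,"y": 0,"z": -0.8,"rx": 0,"ry": 0,"rz": 0,"gripper": -1}]}}

```text
clock: 21.15
eef_pos: [634.2, -194.4, 35.4]
tcp_rot: [3.141, 0.0, 1.697]
contact_force: [0.5, 0.1, -1.2]
opening: 0.2
grasp_force: 88.2
```

Request:
{"fn": "servo_tool", "kwargs": {"deltas": [{"x": 0,"y": 0,"z": -0.3,"rx": 0,"ry": 0,"rz": 0,"gripper": -1},{"x": 0,"y": 0,"z": -0.6,"rx": 0,"ry": 0,"rz": 0,"gripper": -1},{"x": 0,"y": 0,"z": -0.6,"rx": 0,"ry": 0,"rz": 0,"gripper": -1}]}}

```text
clock: 21.45
eef_pos: [634.2, -194.4, 35.4]
tcp_rot: [3.141, 0.0, 1.697]
contact_force: [-1.7, 0.9, 4.5]
opening: 0.201
grasp_force: 88.9
```

Contact made (the force changed by about +6 N). I open slowly, then rise.

Request:
{"fn": "servo_tool", "kwargs": {"deltas": [{"x": 0,"y": 0,"z": 0,"rx": 0,"ry": 0,"rz": 0,"gripper": -0.6},{"x": 0,"y": 0,"z": 0,"rx": 0,"ry": 0,"rz": 0,"gripper": -0.5},{"x": 0,"y": 0,"z": 0,"rx": 0,"ry": 0,"rz": 0,"gripper": -0.3},{"x": 0,"y": 0,"z": 0,"rx": 0,"ry": 0,"rz": 0,"gripper": 0},{"x": 0,"y": 0,"z": 0,"rx": 0,"ry": 0,"rz": 0,"gripper": 0.2},{"x": 0,"y": 0,"z": 0,"rx": 0,"ry": 0,"rz": 0,"gripper": 0.2},{"x": 0,"y": 0,"z": 0,"rx": 0,"ry": 0,"rz": 0,"gripper": 0.2}], "newtons": 20}}

```text
clock: 22.15
eef_pos: [634.2, -194.4, 34.7]
tcp_rot: [3.142, -0.0, 1.697]
contact_force: [-0.5, 0.9, 0.0]
opening: 0.602
grasp_force: 0.0
```

Request:
{"fn": "servo_tool", "kwargs": {"deltas": [{"x": 0,"y": 0,"z": 5,"rx": 0,"ry": 0,"rz": 0,"gripper": 0.2},{"x": 0,"y": 0,"z": 20,"rx": 0,"ry": 0,"rz": 0,"gripper": 0.2},{"x": 0,"y": 0,"z": 40,"rx": 0,"ry": 0,"rz": 0,"gripper": 0.2},{"x": 0,"y": 0,"z": 65,"rx": 0,"ry": 0,"rz": 0,"gripper": 0.2},{"x": 0,"y": 0,"z": 90,"rx": 0,"ry": 0,"rz": 0,"gripper": 0.2},{"x": 0,"y": 0,"z": 120,"rx": 0,"ry": 0,"rz": 0,"gripper": 0.2},{"x": 0,"y": 0,"z": 150,"rx": 0,"ry": 0,"rz": 0,"gripper": 0.2},{"x": 0,"y": 0,"z": 150,"rx": 0,"ry": 0,"rz": 0,"gripper": 0.2},{"x": 0,"y": 0,"z": 150,"rx": 0,"ry": 0,"rz": 0,"gripper": 0.2}]}}

```text
clock: 23.05
eef_pos: [634.6, -194.6, 186.5]
tcp_rot: [3.139, 0.001, 1.697]
contact_force: [-0.9, -0.4, -1.2]
opening: 0.601
grasp_force: 0.0
```

```bash
python3 - <<'E'
from h import *
s=r.sense();print(s["clock"],s["eef_pos"],s["contact_force"])
w=r.grab_frame("wrist")
for n in ("scoop_grip","ball_a_center"):print(n,[(np.round(d["box"]),round(d["conf"],2)) for d in r.recognise(n,"wrist")[:4]])
# predicted features if standing at the first spot, vs image brightness there
for P in ([634,-195,72],[615.2,-45.9,9]): print(np.round(proj("wrist",P)))
# compare against first scene picture round the scoop
s0=cv2.imread("pics/scene0.png");q=cv2.resize(r.grab_frame("scene"),(800,600),interpolation=cv2.INTER_CUBIC)
print("scoop diff",cv2.absdiff(s0,q)[360:400,305:395].mean())
for c in("scene","top"):
    r.grab_frame(c);print(c,[(np.round(d["box"]),round(d["conf"],2)) for d in r.recognise("ball_a_center",c)[:4]])
m=cv2.absdiff(s0,q).max(2);m=(m>60).astype(np.uint8);n,_,st,_=cv2.connectedComponentsWithStats(m)
print([x.tolist() for x in st[1:] if x[4]>25][:20])
E
```

```text
23.05 [ 634.63838093 -194.55718262  186.5477519 ] [-0.87540993 -0.41491281 -1.20575055]
scoop_grip [(array([235.,  23.,  45., 181.]), 0.91), (array([ 0., 32., 41., 88.]), 0.9), (array([283., 293.,  35.,  26.]), 0.57)]
ball_a_center []
[258. 191.]
[258.  35.]
scoop diff 10.037222222222223
scene []
top []
[[209, 0, 192, 237, 19502], [507, 0, 16, 21, 158], [607, 0, 8, 10, 53], [788, 0, 12, 15, 126], [536, 21, 70, 131, 3810], [450, 44, 26, 48, 688], [529, 68, 11, 7, 55], [535, 81, 9, 16, 84], [457, 85, 47, 54, 1722], [506, 86, 22, 27, 279], [291, 127, 32, 47, 940], [779, 157, 21, 27, 212], [785, 178, 15, 13, 118], [278, 201, 12, 15, 149], [462, 237, 13, 18, 153], [289, 238, 13, 7, 27], [265, 244, 49, 56, 1579], [275, 288, 7, 9, 40], [274, 300, 18, 22, 146], [620, 302, 9, 19, 98]]
```

```bash
python3 -c "
from rig import r
print(r.sign_off())"
```

```text
the job is handed in; nothing more can be done
None
```

I poured both balls into the flask with the lip held at its mouth, stood the empty scoop upright at its first spot, let go and handed in at about 23 s; I inferred the balls are in the flask from the empty trough and no ball found on the bench, as no camera showed inside it.

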